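# Find the lid that rocks and push it open

### The arm

A 6-joint arm with a two-finger parallel gripper is mounted at the origin on the work surface. World frame = base frame: x ahead of the robot, y to its left, z up, the work surface at z = 0. Lengths are in m, angles in rad, forces in N, time in s.
With the tool pointing down it reaches from about 0.375 to 0.975 m from the base axis. Payload 3.8 kg.
Tool frame: the origin (TCP) lies midway between the tips of the shut fingers; the grasp point (between the pads) lies 19 mm behind it; z points along the fingers, y is the direction in which the jaws open and shut (so a half turn about z gives the same grasp; the last joint's range is limited). The gripper opens to 85 mm and grips with 20 to 120 N. Pads are 22 mm wide; open, the fingers measure 114 mm over their backs; the gripper's body (76 mm by 85 mm) begins 54 mm behind the grasp point. The pads swing forward as they close: fully open they stand 13 mm farther back than shut.
Start: joints at [1.097, 0.264, 1.604, -0, 1.274, -0.037], TCP at [0.286, 0.612, 0.231] pointing down, gripper open.
Joint ranges: [-2.63, 2.63], [-0.94, 2.18], [0.31, 2.57], [-1.31, 4.45], [0, 2.66], [-2.55, 2.55]. Speed limits (rad/s): [2.57, 2.57, 3.14, 3.14, 3.14, 3.14].

### API

Orientations are given as a rotation vector (axis times angle).
In Python, from workcell import bot gives the robot as it stands.
- The arm moves only by the tool drive_tool, never from a script. Its argument "steps" is a list of rows, each a list of 2 entries, a list of its own where there are three numbers: the shift along the tool's x, y, z in mm, then the turn about the tool's z in degrees. In form: [[[dx, dy, dz], twist], ...]. A call has 1 to 8 rows; each row shifts and turns the commanded pose from where the row before left it, along the tool's axes as they then stand; what a row does not reach is not made up. A row lasts 1/12 s, in which the tool goes at most 41.7 mm and 7.16 degrees, less where a joint would pass 70% of its speed; a pose out of reach is approached as far as the arm can. A call is refused whole if a number of a shift passes 41.7 or a number of a turn 7.16, either way. A call with a gripper value outside its range is refused whole. "jaw" is the opening, from 0 (shut) to 1 (fully open), set as the call begins (left out, the last holds). The fingers move at their own pace and stop on an object; "force" is the grip in N (left out, the last holds). Time passes only in rows, so rows that do not move let the fingers close. It gives the time, the measured TCP pose, the force and the opening at its end, in the units of the state.
- bot.read_state(): the state, without advancing time (a new reading comes with each control period).
- bot.read_camera(name): name is "side" or "top"; returns the picture (400x640x3 uint8, red, green, blue); there is no depth.
- bot.camera_info(name): a dict with "fx", "fy", "cx", "cy" (pixels), "position" and "attitude" of the camera in the world. Camera axes: x right, y down, z forward; pixel columns grow to the right and rows downward; lengths in m; the calibration is good to about 2 mm. A picture is of the moment at which its call begins. camera_info takes no time and is no camera call.
- bot.finish_job(): hands the job in, once; it reports no verdict.
The state is a dict: "time": time; "q": joint angles; "joint_vel": joint speeds; "joint_torque": joint torques, N m; "tool_pos": TCP position; "tcp_rot": TCP orientation; "wrist_force": force on the tool from outside, world axes, zero at the start; "torque": the same for the moment, N m; "width": opening from 0.0 (shut) to 1.0 (fully open).
Only numpy, scipy, OpenCV 4.12 (cv2) and the standard library are available. Lean on these libraries where they do the work, as an engineer would, in place of code of your own. Each camera call takes 0.05 s, during which the arm holds its last target.

### The job

Five of the six wells in the black sorting chest are packed full, so their lids cannot tip; the lid of the empty one rocks. Press gently with closed fingertips on the white shell dot of one lid after another until you find the one that gives, then push that dotted end down as far as it goes, so that the lid stands open by itself for filling, and take the hand away. Do not pick up or move anything else on the bench or chest, and do not press hard enough to harm the lacquer (keep below about 40 N).

Things in the scene. Friction and masses are not known exactly. Their poses are not given: they have to be found in the camera images.
- chest: black lacquered chest fixed on the bench, turned up to 20 degrees; x -118 to +184 mm, y +-132 mm, top 65 mm high. Origin on the bench under the middle of its six flush lids, +x away from the robot (a 70 mm solid ledge), +y left. Lids 100 (x) x 72 (y) x 8 mm, centres x -56, +56, y +84, 0, -84 mm. Wells 40 mm deep: five packed full, one (any) nearly empty.
- dot1 (a point): centre of the round white shell dot (22 mm across) on top of lid 1 (near row, left; red lacquer with gold lines); 65 mm above the bench when shut, 36 mm towards the robot end (chest -x) from the lid's middle, where its cross-wise hinge is. The point moves with the lid. The place to press.
- dot2 (a point): centre of the round white shell dot (22 mm across) on top of lid 2 (near row, middle; red lacquer with gold lines); 65 mm above the bench when shut, 36 mm towards the robot end (chest -x) from the lid's middle, where its cross-wise hinge is. The point moves with the lid. The place to press.
- dot3 (a point): centre of the round white shell dot (22 mm across) on top of lid 3 (near row, right; red lacquer with gold lines); 65 mm above the bench when shut, 36 mm towards the robot end (chest -x) from the lid's middle, where its cross-wise hinge is. The point moves with the lid. The place to press.
- dot4 (a point): centre of the round white shell dot (22 mm across) on top of lid 4 (far row, left; red lacquer with gold lines); 65 mm above the bench when shut, 36 mm towards the robot end (chest -x) from the lid's middle, where its cross-wise hinge is. The point moves with the lid. The place to press.
- dot5 (a point): centre of the round white shell dot (22 mm across) on top of lid 5 (far row, middle; red lacquer with gold lines); 65 mm above the bench when shut, 36 mm towards the robot end (chest -x) from the lid's middle, where its cross-wise hinge is. The point moves with the lid. The place to press.
- dot6 (a point): centre of the round white shell dot (22 mm across) on top of lid 6 (far row, right; red lacquer with gold lines); 65 mm above the bench when shut, 36 mm towards the robot end (chest -x) from the lid's middle, where its cross-wise hinge is. The point moves with the lid. The place to press.
- lid1 (a joint): tilt of lid 1 (near row, left), rad: 0 shut, grows as the dotted end goes down and the plain end rises; hard stop at 0.6. A free lid turns at about 2 N on its dot (hinge friction) and stays where it is left; at the stop its top is 24 mm lower under the dot, 17 mm 10 mm nearer the hinge. A full well gives a springy 2 mm at 15 N (0.05 rad) and springs back. Plain ends cannot go down.
- lid2 (a joint): tilt of lid 2 (near row, middle), rad: 0 shut, grows as the dotted end goes down and the plain end rises; hard stop at 0.6. A free lid turns at about 2 N on its dot (hinge friction) and stays where it is left; at the stop its top is 24 mm lower under the dot, 17 mm 10 mm nearer the hinge. A full well gives a springy 2 mm at 15 N (0.05 rad) and springs back. Plain ends cannot go down.
- lid3 (a joint): tilt of lid 3 (near row, right), rad: 0 shut, grows as the dotted end goes down and the plain end rises; hard stop at 0.6. A free lid turns at about 2 N on its dot (hinge friction) and stays where it is left; at the stop its top is 24 mm lower under the dot, 17 mm 10 mm nearer the hinge. A full well gives a springy 2 mm at 15 N (0.05 rad) and springs back. Plain ends cannot go down.
- lid4 (a joint): tilt of lid 4 (far row, left), rad: 0 shut, grows as the dotted end goes down and the plain end rises; hard stop at 0.6. A free lid turns at about 2 N on its dot (hinge friction) and stays where it is left; at the stop its top is 24 mm lower under the dot, 17 mm 10 mm nearer the hinge. A full well gives a springy 2 mm at 15 N (0.05 rad) and springs back. Plain ends cannot go down.
- lid5 (a joint): tilt of lid 5 (far row, middle), rad: 0 shut, grows as the dotted end goes down and the plain end rises; hard stop at 0.6. A free lid turns at about 2 N on its dot (hinge friction) and stays where it is left; at the stop its top is 24 mm lower under the dot, 17 mm 10 mm nearer the hinge. A full well gives a springy 2 mm at 15 N (0.05 rad) and springs back. Plain ends cannot go down.
- lid6 (a joint): tilt of lid 6 (far row, right), rad: 0 shut, grows as the dotted end goes down and the plain end rises; hard stop at 0.6. A free lid turns at about 2 N on its dot (hinge friction) and stays where it is left; at the stop its top is 24 mm lower under the dot, 17 mm 10 mm nearer the hinge. A full well gives a springy 2 mm at 15 N (0.05 rad) and springs back. Plain ends cannot go down.
- canister: glass canister of shell offcuts, steel screw top, 84 mm across, 92 mm tall, on the bench right of the chest; a bystander. Origin: centre of its underside (mallet, square, paddle: where handle or blade meets the head or stock).
- mallet: small wooden mallet lying on the bench left of the chest, head 85 x 42 mm, overall about 190 mm long, 42 mm high; a bystander. Origin: centre of its underside (mallet, square, paddle: where handle or blade meets the head or stock).
- bowl: brown lacquered bowl upside down on the bench, 120 mm across, 60 mm tall; a bystander. Origin: centre of its underside (mallet, square, paddle: where handle or blade meets the head or stock).
- try_square: steel try square lying flat, 146 x 85 mm, 14 mm high; a bystander. Origin: centre of its underside (mallet, square, paddle: where handle or blade meets the head or stock).
- paddle: flat bamboo burnishing paddle lying flat, 207 x 36 x 8 mm; a bystander. Origin: centre of its underside (mallet, square, paddle: where handle or blade meets the head or stock).
- lacquer_pot: little blue ceramic pot, 44 mm across, 40 mm tall, standing on the chest's far ledge; a bystander. Origin: centre of its underside (mallet, square, paddle: where handle or blade meets the head or stock).
- brass_weight: brass knob weight, 36 mm across, 38 mm tall, standing on the chest's far ledge; a bystander. Origin: centre of its underside (mallet, square, paddle: where handle or blade meets the head or stock).

How it is judged:
On the way, in this order (a step that is already met when the one before it is completed fails the run):
1. one lid gives well beyond the spring of a full well (value of joint any of lid1, lid2, lid3, lid4, lid5, lid6 above 0.2 rad).
2. that lid is pushed open (value of joint any of lid1, lid2, lid3, lid4, lid5, lid6 above 0.45 rad), for 0.2 s.
At the end, for the whole second after the job is handed in: One lid stands open by more than 0.45 rad (of 0.6), the other five are shut (under 0.06 rad), all lids at rest, and every bystander is within 20 mm of where it stood (((value of joint lid1 above 0.45 rad and value of joint each of lid2, lid3, lid4, lid5, lid6 below 0.06 rad) or (value of joint lid2 above 0.45 rad and value of joint each of lid1, lid3, lid4, lid5, lid6 below 0.06 rad) or (value of joint lid3 above 0.45 rad and value of joint each of lid1, lid2, lid4, lid5, lid6 below 0.06 rad) or (value of joint lid4 above 0.45 rad and value of joint each of lid1, lid2, lid3, lid5, lid6 below 0.06 rad) or (value of joint lid5 above 0.45 rad and value of joint each of lid1, lid2, lid3, lid4, lid6 below 0.06 rad) or (value of joint lid6 above 0.45 rad and value of joint each of lid1, lid2, lid3, lid4, lid5 below 0.06 rad)) and velocity of joint lid1 between -0.05 and 0.05 rad/s and velocity of joint lid2 between -0.05 and 0.05 rad/s and velocity of joint lid3 between -0.05 and 0.05 rad/s and velocity of joint lid4 between -0.05 and 0.05 rad/s and velocity of joint lid5 between -0.05 and 0.05 rad/s and velocity of joint lid6 between -0.05 and 0.05 rad/s and distance of each of canister, mallet, bowl, try_square, paddle, lacquer_pot, brass_weight from where it was at the start of the episode below 0.02 m); the robot touches nothing.
It fails at once if the lacquer is pressed with more than 50 N (contact force between any of the fingers, the arm and chest above 50 N).
It fails at once if a bystander is moved, lifted or carried (more than 25 mm) (distance of any of canister, mallet, bowl, try_square, paddle, lacquer_pot, brass_weight from where it was at the start of the episode above 0.025 m).
It also fails if it takes over 54 s, if anything falls off the work surface, if the arm or the gripper's body presses on something with over 40 N, if the wrist force passes 120 N, or if a joint passes its speed limit or range.

## Working session

There is one attempt and no reset: what is moved stays moved. The work goes in short steps, Python scripts to look and compute and a tool call to move; the robot and the scene stay as the last step left them, time stands still between calls to the robot, and variables do not carry over. Pictures are saved under pics/ and viewed, and the job is handed in when it is done.

Besides the shell and the picture viewer there is one more tool, called by a JSON object that holds its "api" and its "payload". drive_tool: Moves the arm, as the interface text tells. Its arguments: {"type":"object","properties":{"steps":{"type":"array","items":{"type":"array"}},"jaw":{"type":"number"},"force":{"type":"number"}},"required":["steps"]}

```bash
mkdir -p pics
python3 - <<'E'
from workcell import bot
import cv2
for n in("top","side"):
    im=bot.read_camera(n); cv2.imwrite(f"pics/{n}0.png",im[:,:,::-1]); i=bot.camera_info(n); print(n,i)
print(bot.read_state())
E
```

```text
top {'fx': 464.7006978716913, 'fy': 464.7006978716913, 'cx': 326.1579656102492, 'cy': 209.65853169110338, 'position': array([0.51827614, 0.0115866 , 0.97749789]), 'attitude': array([-2.17737482,  2.19023469, -0.04240829])}
side {'fx': 444.0312203409839, 'fy': 444.0312203409839, 'cx': 315.09203601461104, 'cy': 206.16059800683976, 'position': array([ 0.09822863, -0.50313059,  0.85207417]), 'attitude': array([-2.26336364,  0.8538303 , -0.3404378 ])}
{'time': 0.1, 'q': array([ 1.09710264e+00,  2.64662474e-01,  1.60523610e+00, -1.36760805e-06,
        1.27369366e+00, -3.68867034e-02]), 'joint_vel': array([-5.01785718e-04, -2.10118113e-03, -3.60587600e-03, -6.64181232e-05,
        2.10647825e-03, -1.16961404e-03]), 'joint_torque': array([ 9.25367676e-04, -5.16705930e+01, -3.68594348e+01, -1.28866468e-04,
        6.44809639e-03,  1.96342057e-06]), 'tool_pos': array([0.28525234, 0.61104124, 0.23009758]), 'tcp_rot': array([-6.80582958e-01, -3.06646988e+00,  3.03916359e-03]), 'wrist_force': array([ 0.1897735 , -0.11838772,  0.07180942]), 'torque': array([-0.00102112,  0.01003851, -0.01338646]), 'width': 0.9926236927760399}
```

View pics/top0.png

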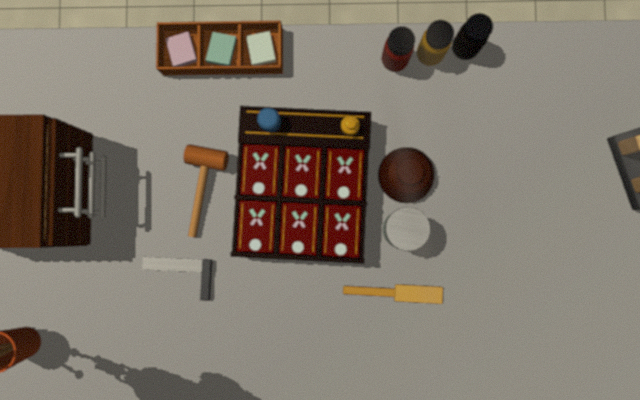

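View pics/side0.png

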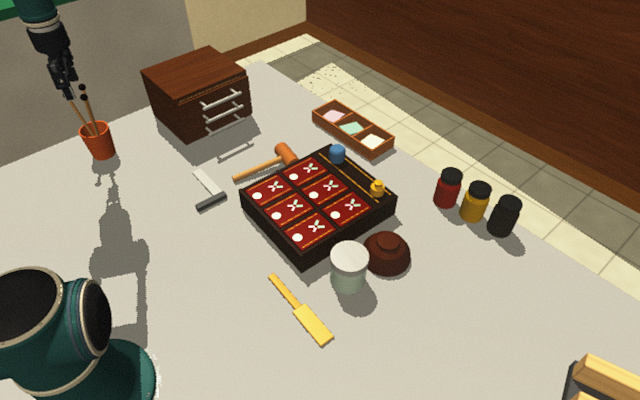

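The top view shows six white dots: near row about (255,245), (298,247), (341,249), far row about (259,188), (301,190), (344,192). The pot is at (268,119), the brass weight at (350,125), the bowl at (406,175) and the canister at (408,229). The arm is outside the top view, at upper left in the side view.

```bash
cat > h.py <<'E'
import numpy as np, cv2
from scipy.spatial.transform import Rotation as R
from workcell import bot
def ray(n,u,v,z):
    i=bot.camera_info(n); d=R.from_rotvec(i['attitude']).as_matrix()@np.array([(u-i['cx'])/i['fx'],(v-i['cy'])/i['fy'],1])
    p=np.array(i['position']); return p+d*(z-p[2])/d[2]
def dots(n,box,a0):
    im=cv2.imread(f"pics/{n}0.png"); m=(im.min(2)>150).astype(np.uint8)
    k,_,s,c=cv2.connectedComponentsWithStats(m)
    return [(c[j],s[j]) for j in range(1,k) if box[0]<c[j][0]<box[1] and box[2]<c[j][1]<box[3] and s[j][4]>=a0]
E
python3 - <<'E'
from h import *
for n,b in(("top",(235,368,140,262)),("side",(240,395,150,270))):
    for c,s in dots(n,b,25): print(n,c.round(1),s[2:],(ray(n,*c,.065)*1000).round(1))
D=np.array([ray("top",*c,.065)[:2] for c,s in dots("top",(235,368,140,262),25)])
print(R.from_rotvec(bot.read_state()['tcp_rot']).as_matrix().round(3))
E
```

```text
top [258.2 187.5] [10 10 82] [615. 162.  65.]
top [300.5 189.8] [10 10 79] [609.9  78.4  65. ]
top [343.1 191.7] [10 10 75] [605.4  -5.8  65. ]
top [254.6 244.3] [10 10 82] [503.  168.8  65. ]
top [297.4 246.6] [10 10 82] [498.1  84.6  65. ]
top [340.3 248.8] [10 10 80] [493.4   0.6  65. ]
side [293.2 176.4] [ 9  6 41] [612.6 161.8  65. ]
side [256.7 195.3] [10  7 52] [500.9 168.8  65. ]
side [313.2 194.6] [ 9  6 46] [607.9  78.2  65. ]
side [334.9 214.5] [ 9  8 53] [602.9  -6.   65. ]
side [276.  215.2] [ 9  7 53] [496.2  84.9  65. ]
side [312.6 227.6] [ 9  7 26] [536.2  -1.4  65. ]
side [296.9 236.9] [11  8 64] [491.2   1.2  65. ]
side [349.2 255.9] [ 39  31 953] [ 543.2 -115.6   65. ]
[[-0.906  0.423 -0.001]
 [ 0.423  0.906 -0.002]
 [ 0.    -0.002 -1.   ]]
```

Both views agree to about 2 mm, and the dot spacing is 84 by 112 mm as it should be. The chest is turned about -3°. Now I'll rise clear, then move towards dot 1.

{"api": "drive_tool", "payload": {"steps": [[[0, 0, -20], 0], [[0, 0, -20], 0], [[-20, -16, 0], 0], [[-26, -21, 0], 0], [[-26, -21, 0], 0], [[-26, -21, 0], 0], [[-26, -21, 0], 0], [[-26, -21, 0], 0]], "jaw": 0}}

```text
time: 0.77
tool_pos: [0.3704, 0.4368, 0.2707]
tcp_rot: [-0.68, -3.067, 0.001]
wrist_force: [0.3, -0.5, 0.3]
width: -0.003
```

{"api": "drive_tool", "payload": {"steps": [[[-26, -21, 0], 0], [[-26, -21, 0], 0], [[-26, -21, 0], 0], [[-26, -21, 0], 0], [[-26, -21, 0], -7], [[0, 0, 0], -7], [[0, 0, 0], -7], [[0, 0, 0], 0]]}}

```text
time: 1.43
tool_pos: [0.4436, 0.2876, 0.2708]
tcp_rot: [-0.11, -3.139, 0.001]
wrist_force: [0.2, -0.5, 0.9]
width: 0.007
```

```bash
cat >> h.py <<'E'
DOT=np.array([[502,169],[497,85],[492.3,1],[614,162],[609,78],[604,-6]])
def go(j):
    s=bot.read_state(); M=R.from_rotvec(s['tcp_rot']).as_matrix(); p=s['tool_pos']*1000
    t=np.r_[DOT[j-1],65]
    print('t',round(s['time'],2),'tcp',p.round(1),'F',s['wrist_force'].round(2),'w',round(s['width'],3),'to dot tool axes',(M.T@(t-p)).round(1),'xang',np.degrees(np.arctan2(M[1,0],M[0,0])).round(1))
E
python3 -c "
from h import *
go(1)"
```

```text
t 1.43 tcp [443.6 287.6 270.8] F [ 0.16 -0.54  0.9 ] w 0.007 to dot tool axes [ -66.7 -114.2  205.8] xang 176.0
```

{"api": "drive_tool", "payload": {"steps": [[[-16, -28, 10], 0], [[-17, -29, 25], 0], [[-17, -29, 30], 0], [[-16, -28, 30], 0], [[0, 0, 30], 0], [[0, 0, 30], 0], [[0, 0, 25], 0], [[0, 0, 5], 0]]}}

```text
time: 2.1
tool_pos: [0.4951, 0.173, 0.085]
tcp_rot: [-0.117, -3.13, 0.005]
wrist_force: [-1.4, 0.4, -0.8]
width: -0.001
```

```bash
python3 -c "
from h import *
go(1)
cv2.imwrite('pics/s1.png',bot.read_camera('side')[:,:,::-1])"
```

```text
t 2.1 tcp [495.1 173.   85. ] F [-1.43  0.39 -0.75] w -0.001 to dot tool axes [-7.4 -3.4 19.9] xang 175.7
```

View pics/s1.png

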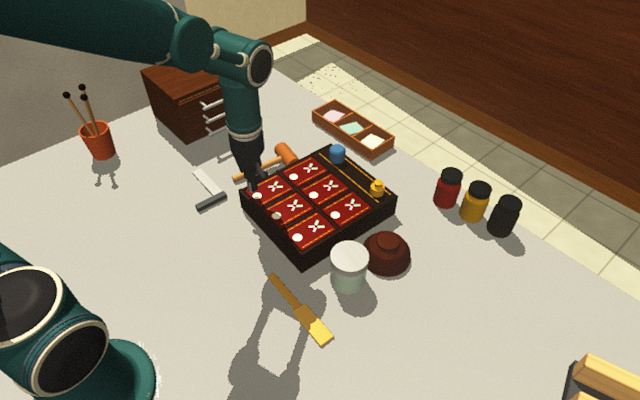

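The fingertips are just above dot 1 at about (256,190). I'll finish the alignment and go to 4 mm above it.

{"api": "drive_tool", "payload": {"steps": [[[-7, -3, 6], 0], [[0, 0, 6], 0], [[0, 0, 4], 0], [[0, 0, 0], 0]]}}

```text
time: 2.48
tool_pos: [0.5066, 0.171, 0.0747]
tcp_rot: [0.112, 3.139, 0.0]
wrist_force: [-0.7, -0.1, 0.4]
width: 0.001
```

```bash
python3 -c "
from h import *
go(1)"
```

```text
t 2.48 tcp [506.6 171.   74.7] F [-0.67 -0.09  0.39] w 0.001 to dot tool axes [ 4.5 -2.3  9.7] xang 175.9
```

{"api": "drive_tool", "payload": {"steps": [[[4, -2, 4], 0], [[0, 0, 0], 0], [[0, 0, 0], 0]]}}

```text
time: 2.73
tool_pos: [0.5015, 0.169, 0.0704]
tcp_rot: [-0.112, -3.139, 0.0]
wrist_force: [-0.7, -1.2, -0.7]
width: -0.0
```

{"api": "drive_tool", "payload": {"steps": [[[0, 0, 2], 0], [[0, 0, 2], 0], [[0, 0, 2], 0], [[0, 0, 1], 0], [[0, 0, 0], 0], [[0, 0, 0], 0]]}}

```text
time: 3.23
tool_pos: [0.5021, 0.1691, 0.0639]
tcp_rot: [-0.112, -3.14, -0.0]
wrist_force: [-1.9, 0.7, 5.5]
width: -0.002
```

```bash
python3 -c "
from h import *
go(1)"
```

```text
t 3.23 tcp [502.1 169.1  63.9] F [-1.9   0.68  5.49] w -0.002 to dot tool axes [ 0.1 -0.1 -1.1] xang 175.9
```

{"api": "drive_tool", "payload": {"steps": [[[0, 0, 1], 0], [[0, 0, 0.5], 0], [[0, 0, 0], 0]]}}

```text
time: 3.48
tool_pos: [0.5021, 0.1692, 0.0635]
tcp_rot: [-0.112, -3.139, -0.0]
wrist_force: [-5.2, -1.4, 12.5]
width: 0.002
```

Lid 1 gives 12.5 N at 1.5 mm, so it is a full well. Next is lid 2.

{"api": "drive_tool", "payload": {"steps": [[[0, 0, -6], 0], [[0, 0, -6], 0], [[0, -28, 0], 0], [[-1, -28, 0], 0], [[0, -28, 0], 0], [[0, 0, 0], 0], [[0, 0, 0], 0], [[0, 0, 0], 0]]}}

```text
time: 4.15
tool_pos: [0.4972, 0.0854, 0.0739]
tcp_rot: [0.113, 3.139, 0.001]
wrist_force: [-0.0, -0.3, 0.6]
width: 0.004
```

```bash
python3 -c "
from h import *
go(2)"
```

```text
t 4.15 tcp [497.2  85.4  73.9] F [-0.04 -0.34  0.63] w 0.004 to dot tool axes [ 0.2 -0.4  8.9] xang 175.9
```

{"api": "drive_tool", "payload": {"steps": [[[0, 0, 3], 0], [[0, 0, 3], 0], [[0, 0, 2], 0], [[0, 0, 1.5], 0], [[0, 0, 1], 0], [[0, 0, 1], 0], [[0, 0, 0], 0], [[0, 0, 0], 0]]}}

```text
time: 4.82
tool_pos: [0.4967, 0.0859, 0.0635]
tcp_rot: [-0.111, -3.138, -0.001]
wrist_force: [-6.6, 2.0, 10.0]
width: 0.002
```

Lid 2 is springy (10 N at 1.5 mm), so it is also full. Next is lid 3.

{"api": "drive_tool", "payload": {"steps": [[[0, 0, -6], 0], [[0, 0, -6], 0], [[0, -28, 0], 0], [[-1, -28, 0], 0], [[0, -28, 0], 0], [[0, 0, 0], 0], [[0, 0, 0], 0], [[0, 0, 0], 0]]}}

```text
time: 5.48
tool_pos: [0.4921, 0.0016, 0.0744]
tcp_rot: [0.113, 3.139, 0.001]
wrist_force: [-0.1, -0.4, 0.4]
width: 0.001
```

```bash
python3 -c "
from h import *
go(3)"
```

```text
t 5.48 tcp [492.1   1.6  74.4] F [-0.09 -0.39  0.35] w 0.001 to dot tool axes [-0.3 -0.5  9.4] xang 175.9
```

{"api": "drive_tool", "payload": {"steps": [[[0, 0, 3], 0], [[0, 0, 3], 0], [[0, 0, 2], 0], [[0, 0, 2], 0], [[0, 0, 1], 0], [[0, 0, 1], 0], [[0, 0, 0], 0], [[0, 0, 0], 0]]}}

```text
time: 6.15
tool_pos: [0.4916, 0.0021, 0.0634]
tcp_rot: [-0.111, -3.138, -0.001]
wrist_force: [-6.3, 1.9, 12.0]
width: 0.003
```

Lid 3 is full (12 N at 1.6 mm). Next is lid 6, straight ahead.

{"api": "drive_tool", "payload": {"steps": [[[0, 0, -6], 0], [[0, 0, -8], 0], [[-28, 0, 0], 0], [[-28, 0, 0], 0], [[-28, 0, 0], 0], [[-28, 0, 0], 0], [[0, 0, 0], 0], [[0, 0, 0], 0]]}}

```text
time: 6.82
tool_pos: [0.6051, -0.0067, 0.0764]
tcp_rot: [0.112, 3.139, -0.0]
wrist_force: [-0.3, 0.4, 0.1]
width: -0.004
```

```bash
python3 -c "
from h import *
go(6)"
```

```text
t 6.82 tcp [605.1  -6.7  76.4] F [-0.32  0.42  0.1 ] w -0.004 to dot tool axes [ 1.2  0.6 11.4] xang 175.9
```

{"api": "drive_tool", "payload": {"steps": [[[1, 0, 4], 0], [[0, 0, 4], 0], [[0, 0, 2], 0], [[0, 0, 2], 0], [[0, 0, 1], 0], [[0, 0, 1], 0], [[0, 0, 0], 0], [[0, 0, 0], 0]]}}

```text
time: 7.48
tool_pos: [0.6008, -0.0064, 0.0634]
tcp_rot: [-0.112, -3.136, -0.0]
wrist_force: [-7.0, 0.1, 10.0]
width: -0.0
```

Lid 6 is full (10 N). Next is lid 5.

{"api": "drive_tool", "payload": {"steps": [[[0, 0, -6], 0], [[0, 0, -6], 0], [[0, 28, 0], 0], [[0, 28, 0], 0], [[0, 28, 0], 0], [[0, 0, 0], 0], [[0, 0, 0], 0], [[0, 0, 0], 0]]}}

```text
time: 8.15
tool_pos: [0.6086, 0.0771, 0.0744]
tcp_rot: [0.111, 3.139, -0.001]
wrist_force: [-0.4, -1.1, -1.2]
width: 0.001
```

```bash
python3 -c "
from h import *
go(5)"
```

```text
t 8.15 tcp [608.6  77.1  74.4] F [-0.36 -1.14 -1.24] w 0.001 to dot tool axes [-0.3  1.   9.4] xang 176.0
```

{"api": "drive_tool", "payload": {"steps": [[[0, 1, 3], 0], [[0, 0, 3], 0], [[0, 0, 2], 0], [[0, 0, 2], 0], [[0, 0, 1], 0], [[0, 0, 1], 0], [[0, 0, 0], 0], [[0, 0, 0], 0]]}}

```text
time: 8.82
tool_pos: [0.6089, 0.0782, 0.0622]
tcp_rot: [0.112, 3.139, 0.0]
wrist_force: [0.4, 0.3, -0.6]
width: -0.003
```

Lid 5 shows no resistance at 2.8 mm, so this should be the free one. I'll push on gently.

{"api": "drive_tool", "payload": {"steps": [[[0, 0, 2], 0], [[0, 0, 2], 0], [[0, 0, 2], 0], [[0, 0, 2], 0], [[0, 0, 1], 0], [[0, 0, 1], 0], [[0, 0, 0], 0], [[0, 0, 0], 0]]}}

```text
time: 9.48
tool_pos: [0.6086, 0.0784, 0.052]
tcp_rot: [-0.112, -3.139, -0.0]
wrist_force: [0.1, 0.4, 1.0]
width: -0.0
```

{"api": "drive_tool", "payload": {"steps": [[[0, 0, 1], 0], [[0, 0, 1], 0], [[0, 0, 1], 0], [[0, 0, 1], 0], [[0, 0, 0], 0], [[0, 0, 0], 0]]}}

```text
time: 9.98
tool_pos: [0.6083, 0.0782, 0.0479]
tcp_rot: [-0.112, -3.139, 0.0]
wrist_force: [-0.6, -0.8, 1.2]
width: 0.002
```

{"api": "drive_tool", "payload": {"steps": [[[0, 0, 1], 0], [[0, 0, 1], 0], [[0, 0, 0], 0], [[0, 0, 0], 0]]}}

```text
time: 10.32
tool_pos: [0.6088, 0.0782, 0.0467]
tcp_rot: [-0.112, -3.14, 0.0]
wrist_force: [-1.0, 0.6, 5.9]
width: 0.0
```

{"api": "drive_tool", "payload": {"steps": [[[0, 0, 1], 0], [[0, 0, 0], 0], [[0, 0, 0], 0]]}}

```text
time: 10.57
tool_pos: [0.6089, 0.0782, 0.0466]
tcp_rot: [0.112, 3.14, -0.0]
wrist_force: [-3.3, -1.3, 10.2]
width: -0.001
```

Hard stop reached at 46.6 mm: the force rises while the tip stays put. I'll retreat straight up, then move towards the robot for a clear view.

{"api": "drive_tool", "payload": {"steps": [[[0, 0, -4], 0], [[0, 0, -8], 0], [[0, 0, -15], 0], [[0, 0, -25], 0], [[0, 0, -30], 0], [[0, 0, -30], 0], [[0, 0, -30], 0], [[0, 0, -20], 0]]}}

```text
time: 11.23
tool_pos: [0.6096, 0.0782, 0.2107]
tcp_rot: [0.112, 3.136, 0.001]
wrist_force: [-0.1, -0.3, 0.7]
width: 0.003
```

{"api": "drive_tool", "payload": {"steps": [[[10, 20, 0], 0], [[10, 30, 0], 0], [[10, 30, 0], 0], [[10, 30, 0], 0], [[10, 30, 0], 0], [[10, 30, 0], 0], [[0, 20, 0], 0], [[0, 0, 0], 0]]}}

```text
time: 11.9
tool_pos: [0.5615, 0.2757, 0.2071]
tcp_rot: [-0.106, -3.139, -0.002]
wrist_force: [0.5, 0.5, 0.8]
width: 0.003
```

{"api": "drive_tool", "payload": {"steps": [[[0, 20, 0], 0], [[0, 30, 0], 0], [[0, 20, 0], 0], [[0, 0, 0], 0], [[0, 0, 0], 0], [[0, 0, 0], 0]]}}

```text
time: 12.4
tool_pos: [0.5672, 0.3407, 0.2069]
tcp_rot: [-0.112, -3.139, 0.002]
wrist_force: [-0.7, -0.6, -0.2]
width: -0.001
```

```bash
python3 -c "
from h import *
go(5)
a=bot.read_camera('side');b=bot.read_camera('top')
f=lambda i,x,y,w,h:cv2.resize(i[y:y+h,x:x+w,::-1],None,fx=2.5,fy=2.5,interpolation=cv2.INTER_CUBIC)
cv2.imwrite('pics/e1.png',f(a,200,130,300,190));cv2.imwrite('pics/e2.png',f(b,170,80,300,230))"
```

```text
t 12.4 tcp [567.2 340.7 206.9] F [-0.66 -0.59 -0.24] w -0.001 to dot tool axes [ -60.5 -258.8  142.2] xang 175.9
```

View pics/e1.png

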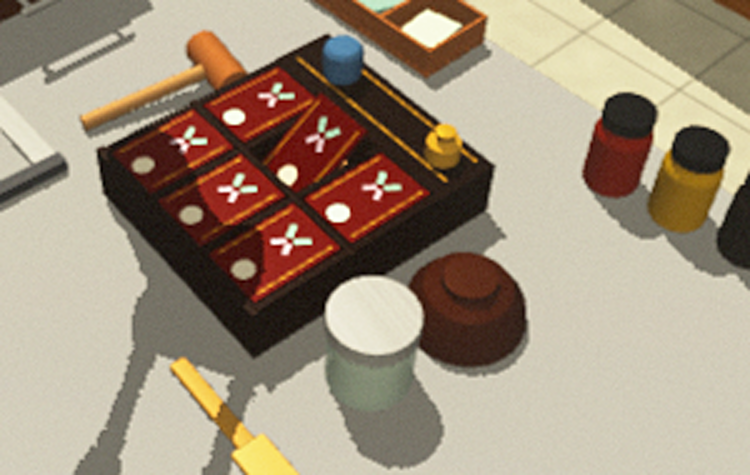

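View pics/e2.png

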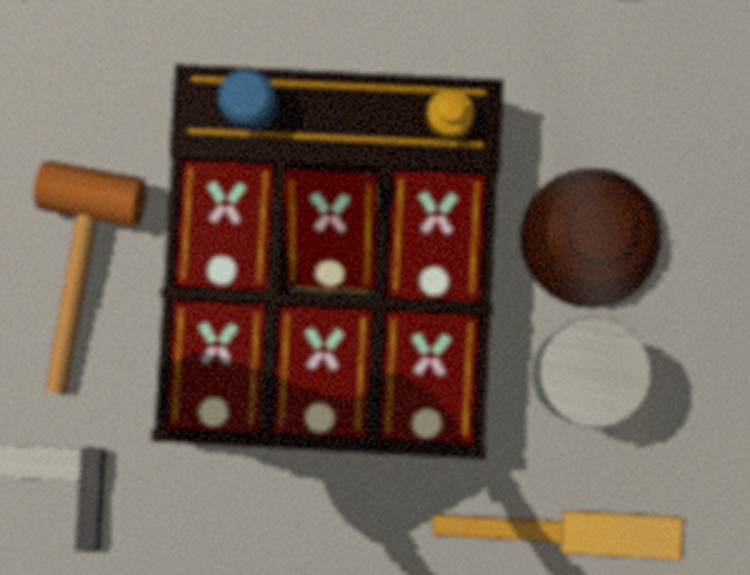

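Lid 5 (far middle) stands tilted with its plain end raised: in the side crop its dot is at (287,174), sunk into the chest. The other five lids are flush, the bystanders are where they were, and the hand is clear to the left at z = 0.21 m.

```bash
python3 -c "
from h import *
p=ray('side',314.8,199.6,.041);q=ray('top',170+330/2.5,80+273/2.5,.041);print((p*1000).round(),(q*1000).round())
print(bot.finish_job())"
```

```text
[615.  80.  41.] [613.  77.  41.]
the job is handed in; nothing more can be done
None
```

I found the free lid, lid 5 (far row, middle), pushed it fully open, took the hand away and handed the job in at about 12.5 s.

- **Testing the lids:** Lids 1, 2, 3 and 6 were springy, giving 10–12.5 N at about 1.5 mm, so I took them as full. Lid 5 gave with almost no force. I never pressed lid 4, since lid 5 was already found.
- **Pushing it open:** Lid 5 reached its hard stop with the fingertips at z = 46.6 mm. The force rose to 10 N there without further travel. The highest vertical force in any reading was 12.5 N.
- **Last checks:** Both camera views show lid 5 standing open. Placing its dot on the 41 mm height expected at full tilt, the two views agree to about 3 mm. The other five lids look shut, the bystanders look unmoved, and the hand is clear with no contact force. I judged the shut lids and the bystanders by eye in the pictures, without measuring them. No check failed or disagreed.

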